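# Load the marking nest and switch on its two circuits

## Task

Take the brass blank from the rack and load it into the marking nest, lowered gently rather than dropped, flat on the floor with its notch over the orange key; the rack leaves only its long sides free and the nest only its ends, so put it down on the mat on the way and take it again the other way. Once it is seated, switch on the two yellow toggles of the console by flipping them fully over to the side away from the robot. Leave the black toggles as they are and the other things on the bench alone.

Things in the scene. Friction and masses are not known exactly. Their poses are not given: they have to be found in the camera images.
- blank_center (a point): brass blank, 0.2 to 0.4 kg: block 58 (its x) x 42 (its y) x 30 mm high, white patch on top; point: its centre, 15 mm above its underside, z up. Its +x +y corner is cut away over the full height, 12 mm along x and 9 mm along y, edged in black. Starts upright in the rack: there grip it across y (42 mm), for the nest across x (58 mm, +x face whole from y = -21 to +12 mm)
- rack_floor (a point): grey rack where the blank starts, at any yaw, x along the blank's x: plate 100 x 80 x 8 mm; point: middle of the plate's top. Two blue cheeks (8 mm thick, 50 mm wide, 36 mm above the plate) at x = +-36 mm shut in the blank's ends with a 3 mm gap; its long sides (+-y) are free to the fingers
- mat_top (a point): black rubber mat, 120 x 110 mm, 3 mm thick, fixed, empty: the place to put the blank down and take it again the other way; point: the middle of its top, x and y along its sides
- nest_floor (a point): marking nest, aluminium plate 120 x 100 x 10 mm; point: middle of the pocket floor (plate top), z up. The seated blank's x and y lie along the nest's. Dark cheeks along x (50 mm long, 8 thick, 38 above the floor, inner faces y = +-23.2 mm) stand higher than the blank, so fingers fit only at its +-x ends. End lips 5 mm high at x = +-31.7 to 36.7 mm: keep fingertips above them
- nest_key (a point): orange key, 14 x 8.5 mm and 12 mm high, in the nest's corner at +x +y (nest x 18.5 to 32.5 mm, y 15 to 23.5 mm); point: middle of its top. It goes into the blank's notch with about 2 mm of play; turned the other way, the blank rests on the key and is not seated
- console_top (a point): white switch console 110 (x) x 190 (y) x 46 mm high, fixed; point: middle of its top. Six bat toggles in a row along its y, 26 mm apart, in any order: two yellow, four black. Each is a 7 mm rod, 10 mm thick over the upper half, with a 12 mm ball centred 34 mm from the pivot: 30 mm above it and 16 mm to the console's -x when off, to +x when on
- yellow1_pivot (a point): pivot of a yellow toggle, 1 mm above the console's top; fixed place
- yellow2_pivot (a point): pivot of a yellow toggle, 1 mm above the console's top; fixed place
- black1_pivot (a point): pivot of a black toggle, 1 mm above the console's top; fixed place
- black2_pivot (a point): pivot of a black toggle, 1 mm above the console's top; fixed place
- black3_pivot (a point): pivot of a black toggle, 1 mm above the console's top; fixed place
- black4_pivot (a point): pivot of a black toggle, 1 mm above the console's top; fixed place
- yellow1 (a joint): that yellow toggle: 0 off (leans to the console's -x), 1.0 rad on (leans to its +x), 0.5 upright; starts off (0 to 0.1). No spring: it stays where it is left, so push it right over to its stop; about 2 N at the ball, 4 N half-way up moves it
- yellow2 (a joint): that yellow toggle: 0 off (leans to the console's -x), 1.0 rad on (leans to its +x), 0.5 upright; starts off (0 to 0.1). No spring: it stays where it is left, so push it right over to its stop; about 2 N at the ball, 4 N half-way up moves it
- black1 (a joint): that black toggle, off at the start (0 to 0.1 rad), must stay off
- black2 (a joint): that black toggle, off at the start (0 to 0.1 rad), must stay off
- black3 (a joint): that black toggle, on at the start (0.9 to 1.0 rad), must stay on
- black4 (a joint): that black toggle, on at the start (0.9 to 1.0 rad), must stay on
- can: bystander: can 48 mm across, 85 mm high, origin at its underside; leave alone
- driver: bystander: screwdriver lying flat, 160 mm long, handle to its -x; leave alone
- mouse: bystander: black computer mouse 100 x 58 x 30 mm, origin at its underside; leave alone
- gauge: bystander: steel gauge block 50 x 32 x 12 mm, origin at its underside; leave alone
There are look-alikes about, which are no part of the job. Of the things shaped like the part that bears blank_center, the brass one is meant.

How it is judged:
On the way, in this order (a step that is already met when the one before it is completed fails the run):
1. the blank is seated in the nest, notch over the key, and let go, both yellow toggles still off (horizontal distance between blank_center and nest_floor below 0.006 m and z of blank_center in the frame of nest_floor below 0.0185 m and angle between blank_center's own z axis and vertical below 0.08 rad and angle between the x axis of blank_center and the x axis of nest_floor, either way round below 0.12 rad and contact force between the fingers and blank below 0.1 N and value of joint each of yellow1, yellow2 below 0.5 rad), for 0.2 s.
2. both yellow toggles are on (value of joint each of yellow1, yellow2 above 0.75 rad), for 0.2 s.
At the end, for the whole second after the job is handed in: the blank lies at rest, flat in the nest, notch over key: centre within 6 mm of the pocket's middle in plan, at most 3.5 mm high, within 0.12 rad of its direction; both yellow toggles on (over 0.75 rad), the black ones as at the start (off under 0.3, on over 0.7 rad) (all of step 2 and horizontal distance between blank_center and nest_floor below 0.006 m and z of blank_center in the frame of nest_floor below 0.0185 m and angle between blank_center's own z axis and vertical below 0.08 rad and angle between the x axis of blank_center and the x axis of nest_floor, either way round below 0.12 rad and value of joint each of black1, black2 below 0.3 rad and value of joint each of black3, black4 above 0.7 rad and linear speed of blank below 0.02 m/s); the robot touches nothing.
It fails at once if the blank is dropped into the nest (faster than 0.35 m/s within it) (linear speed of blank above 0.35 m/s and horizontal distance between blank_center and nest_floor below 0.02 m and z of blank_center in the frame of nest_floor below 0.045 m).
It fails at once if a black toggle is shifted by more than 0.2 to 0.3 rad (off over 0.3, on under 0.7 rad) (value of joint any of black1, black2 above 0.3 rad or value of joint any of black3, black4 below 0.7 rad).
It fails at once if a bystander is moved by more than 20 mm (distance of any of can, driver, mouse, gauge from where it was at the start of the episode above 0.02 m).
It also fails if it takes over 67 s, if anything falls off the work surface, if the arm or the gripper's body presses on something with over 40 N, if the wrist force passes 120 N, or if a joint passes its speed limit or range.

## Robot

A 6-joint arm with a two-finger parallel gripper is mounted at the origin on the work surface. World frame = base frame: x ahead of the robot, y to its left, z up, the work surface at z = 0. Lengths are in m, angles in rad, forces in N, time in s.
With the tool pointing down it reaches from about 0.225 to 0.875 m from the base axis. Payload 3.4 kg.
Tool frame: the origin (TCP) lies at the very end of the fingers, on their centre line; the grasp point (between the pads) lies 19 mm behind it (manip.hold_point_z is the distance from the TCP to the grasp point, in m); z points along the fingers, y is the line along which they close (so a half turn about z gives the same grasp; the last joint's range is limited). The gripper opens to 85 mm and grips with 20 to 120 N. Pads are 22 mm wide; open, the fingers measure 114 mm over their backs; the gripper's body (76 mm by 85 mm) begins 54 mm behind the grasp point. The pads swing forward as they close: fully open they stand 13 mm farther back than shut.
Start: joints at [-1.46, 0.276, 1.505, -0, 1.361, -0.121], TCP at [0.132, -0.56, 0.231] pointing down, gripper open.
Joint ranges: [-2.89, 2.89], [-0.75, 2.08], [0.22, 2.7], [-1.18, 4.32], [0.11, 2.71], [-2.7, 2.7]. Speed limits (rad/s): [2.57, 2.57, 3.14, 3.14, 3.14, 3.14].

## Interface

Orientations are given as a unit quaternion [w, x, y, z].
In Python, from rig import readout, viewer, order, manip gives the robot as it stands. The module is installed in compiled form; this text tells all that it offers.
- The arm moves only by the tool send_rows, never from a script. Its arguments are lists of equal length, an entry for each row: "xyz": the shift along the world's x, y, z in m, a list of three; "delta_rot": the turn, a rotation vector about the world's x, y, z in degrees, a list of three. In form: {"xyz": [[tx, ty, tz], ...], "delta_rot": [[wx, wy, wz], ...]}. A call has 1 to 12 rows; each row shifts and turns the commanded pose from where the row before left it; what a row does not reach is not made up. A row lasts 1/10 s, in which the tool goes at most 50 mm and 8.59 degrees, less where a joint would pass 70% of its speed; a pose out of reach is approached as far as the arm can. A call with a gripper value outside its range is refused whole. "gripper" is the finger opening in m, from 0 to 0.0854, set as the call begins (left out, the last holds). The fingers move at their own pace and stop on an object; "force" is the grip in N (left out, the last holds). Time passes only in rows, so rows that do not move let the fingers close. It gives the time, the measured TCP pose, the force, the opening and the grip force at its end, in the units of the state.
- readout.get_state(): the state, without advancing time (a new reading comes with each control period).
- viewer.get_image(name): name is "scene" or "side" or "wrist"; returns a dict with "color" (420x560x3 uint8, red, green, blue), "depth" (420x560 float32, m along the optical axis (not along the pixel's ray), 0 where there is no reading), "K" (3x3 intrinsics, pixels), "camera_from_world" (4x4, takes a point from world to camera coordinates). Camera axes: x right, y up, looking along -z (the intrinsics and any distortion apply to the point x, -y, -z); pixel columns grow to the right and rows downward; lengths in m; the calibration is good to about 2 mm. A picture is of the moment at which its call begins.
- order.sign_off(): hands the job in; it is judged then, once.
The state is a dict: "clock": time; "qpos": joint angles; "qd": joint speeds; "effort": joint torques, N m; "position": TCP position; "ee_rot": TCP orientation; "contact_force": force on the tool from outside, world axes, zero at the start; "moment": the same for the moment, N m; "width": finger opening in m; "gripper_force": force on a finger pad.
Only numpy, scipy, OpenCV 4.12 (cv2) and the standard library are available. Lean on these libraries where they do the work, as an engineer would, in place of code of your own. Each camera call takes 0.05 s, during which the arm holds its last target. There are 200 camera calls.

## Working session

There is one attempt and no reset: what is moved stays moved. The work goes in short steps, Python scripts to look and compute and a tool call to move; the robot and the scene stay as the last step left them, time stands still between calls to the robot, and variables do not carry over. Pictures are saved under pics/ and viewed, at most 10 in all, crops included, and the job is handed in when it is done.

Besides the shell and the picture viewer there is one more tool, called in YAML: its name, and indented under it one key for each argument. send_rows: Moves the arm, as the interface text tells. Its arguments: {"type":"object","properties":{"xyz":{"type":"array"},"delta_rot":{"type":"array"},"gripper":{"type":"number"},"force":{"type":"number"}},"required":["xyz","delta_rot"]}

```bash
mkdir -p pics; cat > h.py <<'E'
import numpy as np, cv2
from rig import readout, viewer, order, manip
def grab(n,tag):
    im=viewer.get_image(n); np.savez(f'pics/{tag}.npz',**{k:np.array(v) for k,v in im.items()})
    cv2.imwrite(f'pics/{tag}.png',im['color'][:,:,::-1]); return im
def load(tag): return dict(np.load(f'pics/{tag}.npz'))
def world(im):
    K=im['K'];T=np.linalg.inv(im['camera_from_world']);d=im['depth'];h,w=d.shape
    u,v=np.meshgrid(np.arange(w),np.arange(h))
    x=(u-K[0,2])/K[0,0]*d;y=-(v-K[1,2])/K[1,1]*d
    P=np.stack([x,y,-d,np.ones_like(d)],-1)@T.T
    return P[...,:3]
def ray(im,uv,z):
    K=im['K'];T=np.linalg.inv(im['camera_from_world'])
    uv=np.atleast_2d(uv).astype(float)
    c=np.c_[(uv[:,0]-K[0,2])/K[0,0],-(uv[:,1]-K[1,2])/K[1,1],-np.ones(len(uv))]
    d=c@T[:3,:3].T;o=T[:3,3];return o+d*((z-o[2])/d[:,2])[:,None]
E
python3 - <<'E'
from h import *
print(readout.get_state())
ims=[grab(n,n+'0') for n in('scene','side','wrist')]
for im in ims: print(np.linalg.inv(im['camera_from_world']).round(3),im['K'].tolist(),[k for k in im])
cv2.imwrite('pics/both.png',np.vstack([np.hstack([i['color'] for i in ims[:2]])])[:,:,::-1])
print(manip.hold_point_z)
E
```

```text
{'clock': 0.0, 'qpos': array([-1.46004164e+00,  2.76616411e-01,  1.50615771e+00, -9.77312069e-06,
        1.36068044e+00, -1.21008958e-01]), 'qd': array([-0.0001792 , -0.00021427,  0.00146255, -0.00055782,  0.00187211,
       -0.0002941 ]), 'effort': array([-2.30433989e-04, -4.16779089e+01, -2.45807648e+01, -2.09954069e-04,
        1.10755613e-02, -1.35750643e-06]), 'position': array([ 0.13200129, -0.55909615,  0.2304177 ]), 'ee_rot': array([-9.30966189e-04,  9.93292663e-01,  1.15623607e-01, -4.96756404e-09]), 'contact_force': array([ 0.44569607, -0.37314014, -0.2508923 ]), 'moment': array([ 0.03232843, -0.00486027, -0.07685202]), 'gripper_force': 0.0, 'width': 0.0856553272058611}
[[-0.439 -0.705  0.557  1.299]
 [ 0.899 -0.349  0.266  0.408]
 [ 0.006  0.617  0.787  1.079]
 [ 0.     0.     0.     1.   ]] [[458.6619239425504, 0.0, 279.94767179144543], [0.0, 458.6619239425504, 213.3676254986051], [0.0, 0.0, 1.0]] ['color', 'depth', 'K', 'camera_from_world']
[[ 0.999  0.031 -0.036  0.546]
 [-0.048  0.618 -0.785 -0.775]
 [-0.002  0.785  0.619  0.69 ]
 [ 0.     0.     0.     1.   ]] [[415.1046885677236, 0.0, 280.20083552104245], [0.0, 415.1046885677236, 213.82535660291097], [0.0, 0.0, 1.0]] ['color', 'depth', 'K', 'camera_from_world']
[[ 0.231  0.936  0.266  0.2  ]
 [-0.973  0.222  0.062 -0.542]
 [-0.001 -0.273  0.962  0.374]
 [ 0.     0.     0.     1.   ]] [[365.3197968793321, 0.0, 285.80072148888564], [0.0, 365.3197968793321, 207.45147965192695], [0.0, 0.0, 1.0]] ['color', 'depth', 'K', 'camera_from_world']
0.0187
```

View pics/scene0.png

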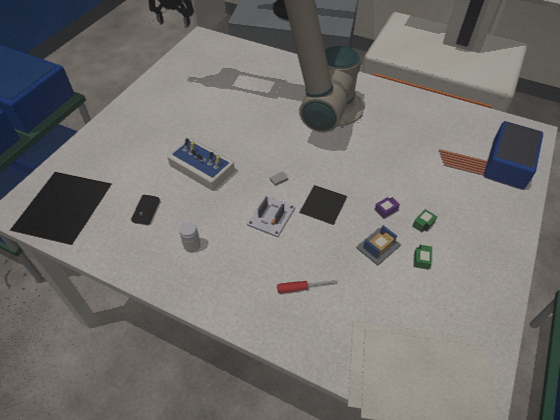

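View pics/side0.png

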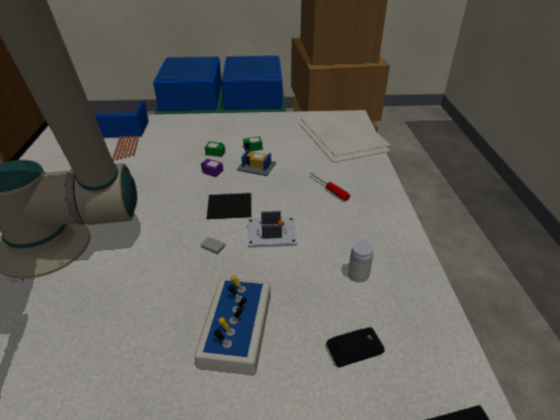

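Candidates in the scene view: purple block (387,207), green block (425,219), green block (424,257), brass block in the grey rack with blue cheeks (380,243). The brass one fits the description. Nest is at (271,215), mat (323,204), console (201,161). I'll check close crops next.

```bash
python3 - <<'E'
from h import *
im=load('scene0');P=world(im)
for n,(u,v) in dict(brass=(380,243),nest=(271,215),mat=(323,204),console=(201,161),gauge=(278,178),can=(190,230),mouse=(146,209),purple=(387,207),g1=(425,219),g2=(424,257),driver=(292,287)).items(): print(n,P[v,u].round(3))
s=load('side0');c=im['color']
a=cv2.resize(c[210:275,345:445],(600,390),interpolation=2)
b=cv2.resize(c[130:240,160:310],(600,440),interpolation=2)
cv2.imwrite('pics/c1.png',np.hstack([cv2.resize(a,(400,260)),cv2.resize(b,(400,260))])[:,:,::-1])
E
```

```text
brass [0.535 0.348 0.04 ]
nest [0.56  0.025 0.01 ]
mat [0.448 0.145 0.004]
console [ 0.491 -0.255  0.047]
gauge [ 0.416 -0.022  0.008]
can [ 0.752 -0.12   0.084]
mouse [ 0.716 -0.305  0.031]
purple [0.395 0.325 0.03 ]
g1 [0.389 0.437 0.03 ]
g2 [0.519 0.469 0.03 ]
driver [0.758 0.186 0.025]
```

View pics/c1.png

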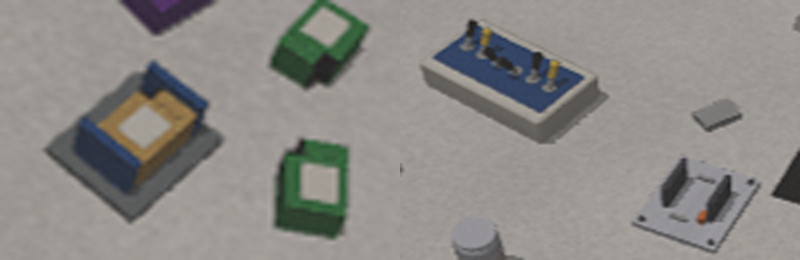

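The crop confirms the brass block between blue cheeks, notch on the robot-side edge at the right cheek. Console, bats and the orange key are visible. Next I'll move the wrist camera over the console, the nest and the rack.

send_rows:
  xyz:
    - [0.03,0.026,0.006]
    - [0.03,0.026,0.006]
    - [0.03,0.026,0.006]
    - [0.03,0.026,0.006]
    - [0.03,0.026,0.006]
    - [0.03,0.026,0.006]
    - [0.03,0.026,0.006]
    - [0.03,0.026,0.006]
    - [0.03,0.026,0.006]
    - [0.03,0.026,0.006]
    - [0.03,0.026,0.006]
    - [0.02,0.02,0]
  delta_rot:
    - [0,0,0]
    - [0,0,0]
    - [0,0,0]
    - [0,0,0]
    - [0,0,0]
    - [0,0,0]
    - [0,0,0]
    - [0,0,0]
    - [0,0,0]
    - [0,0,0]
    - [0,0,0]
    - [0,0,0]

```text
clock: 1.35
position: [0.4841, -0.252, 0.2979]
ee_rot: [0.0, 0.993, 0.116, 0.001]
contact_force: [-0.2, -0.8, 0.3]
width: 0.0852
gripper_force: 0.0
```

send_rows:
  xyz:
    - [0,0,0]
    - [0,0,0]
    - [0,0,0]
  delta_rot:
    - [0,0,0]
    - [0,0,0]
    - [0,0,0]

```text
clock: 1.65
position: [0.4813, -0.2542, 0.297]
ee_rot: [0.0, 0.993, 0.115, -0.001]
contact_force: [-0.1, -0.2, -0.3]
width: 0.0854
gripper_force: 0.0
```

```bash
python3 -c "
from h import *
grab('wrist','wc');print(readout.get_state()['position'])"
```

```text
[ 0.48127192 -0.25434696  0.29708154]
```

send_rows:
  xyz:
    - [0.01,0.04,0]
    - [0.01,0.04,0]
    - [0.01,0.04,0]
    - [0.01,0.04,0]
    - [0.01,0.04,0]
    - [0.01,0.04,0]
    - [0.01,0.03,0]
    - [0,0,0]
    - [0,0,0]
    - [0,0,0]
  delta_rot:
    - [0,0,0]
    - [0,0,0]
    - [0,0,0]
    - [0,0,0]
    - [0,0,0]
    - [0,0,0]
    - [0,0,0]
    - [0,0,0]
    - [0,0,0]
    - [0,0,0]

```text
clock: 2.7
position: [0.5517, 0.0147, 0.2973]
ee_rot: [0.0, 0.993, 0.115, -0.0]
contact_force: [-0.4, -0.6, -0.2]
width: 0.0854
gripper_force: 0.0
```

```bash
python3 -c "
from h import *
grab('wrist','wn');print(readout.get_state()['position'])"
```

```text
[0.5517232  0.01471587 0.29731111]
```

send_rows:
  xyz:
    - [0,0.04,0]
    - [0,0.04,0]
    - [0,0.04,0]
    - [0,0.04,0]
    - [0,0.04,0]
    - [0,0.04,0]
    - [0,0.04,0]
    - [0,0.03,0]
    - [0,0,0]
    - [0,0,0]
    - [0,0,0]
  delta_rot:
    - [0,0,0]
    - [0,0,0]
    - [0,0,0]
    - [0,0,0]
    - [0,0,0]
    - [0,0,0]
    - [0,0,0]
    - [0,0,0]
    - [0,0,0]
    - [0,0,0]
    - [0,0,0]

```text
clock: 3.85
position: [0.5525, 0.3245, 0.2974]
ee_rot: [0.001, 0.993, 0.115, -0.0]
contact_force: [0.3, -0.3, -0.1]
width: 0.0855
gripper_force: 0.0
```

```bash
python3 -c "
from h import *
im=grab('wrist','wr');s=readout.get_state();print(s['position'],s['clock'],s['qpos'])
a=[load(t)['color'] for t in('wc','wn','wr')]
cv2.imwrite('pics/m1.png',np.hstack([a[0],a[1]])[:,:,::-1][:, :, :]) 
m=np.zeros((600,800,3),np.uint8);
for i,(x,y) in enumerate([(0,0),(400,0),(0,300)]): m[y:y+300,x:x+400]=cv2.resize(a[i],(400,300))
cv2.imwrite('pics/m1.png',m[:,:,::-1])"
```

```text
[0.55247003 0.32445655 0.29751263] 3.9 [ 4.22928500e-01  3.51458214e-01  1.23263780e+00 -7.75864549e-04
  1.55772875e+00  1.76419089e+00]
```

View pics/m1.png

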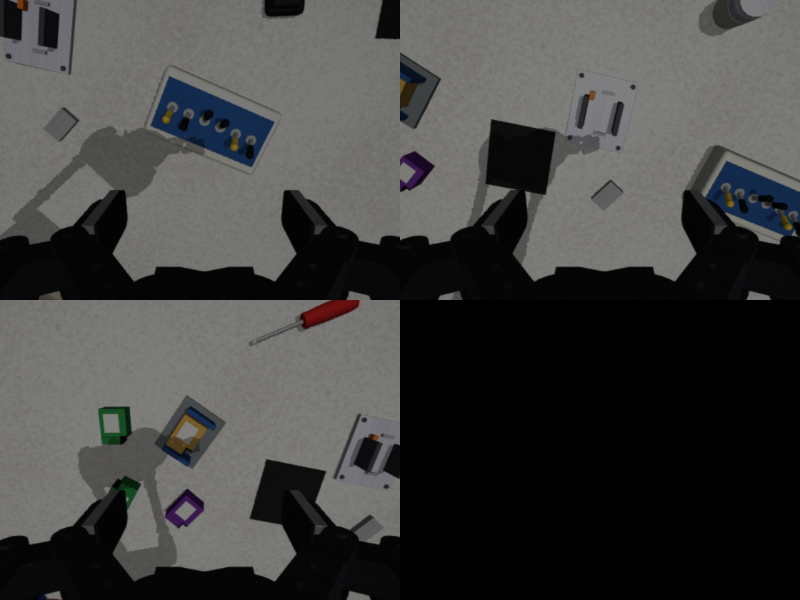

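The wrist views show: console at (215,118), with yellow bats 1st and 5th from the left leaning toward the robot; nest (600,110) with its orange key at (592,95); mat (520,157); brass blank in the rack (188,432). Now measuring.

```bash
cat >> h.py <<'E'
def rect(Q):
    (c,s,a)=cv2.minAreaRect((Q[:,:2]*1000).astype(np.float32)); return np.round(c,1),np.round(s,1),round(a,1)
def robust(im,m,z,size=None):
    "largest blob of mask m, edge pixels cast to plane z, min area rectangle (mm)"
    m=cv2.morphologyEx(m.astype(np.uint8),cv2.MORPH_CLOSE,np.ones((3,3)))
    n,l,st,_=cv2.connectedComponentsWithStats(m); k=1+st[1:,4].argmax()
    v,u=np.nonzero(l==k); return rect(ray(im,np.c_[u,v],z)),ray(im,np.c_[u,v],z),len(u)
E
python3 - <<'E'
from h import *
near=lambda P,x,y,r:np.hypot(P[...,0]-x,P[...,1]-y)<r
im=load('wr');P=world(im);hsv=cv2.cvtColor(im['color'],cv2.COLOR_RGB2HSV);H,S,V=[hsv[...,i].astype(int) for i in range(3)]
for y,x in ((432-300)/300*420,188*1.4),: print('blank px',hsv[int(y),int(x)],P[int(y),int(x)])
n=near(P,.535,.348,.09)
blue=n&(H>95)&(H<130)&(S>100)
brass=n&~blue&(P[...,2]>.033)&(P[...,2]<.046)
print('brass',robust(im,brass,.038)[0],'z',np.median(P[brass][:,2]))
bo=n&(H>8)&(H<35)&(S>80)
print('brasscolor',robust(im,bo,.038)[0], bo.sum())
b=n&(P[...,2]>.040)&(P[...,2]<.05);print('cheek tops',rect(P[b]),np.median(P[b][:,2]))
pl=n&(P[...,2]>.004)&(P[...,2]<.013);print('rack plate',rect(P[pl]),robust(im,pl|brass|blue|bo,.008)[0])
g=im;cv2.imwrite('pics/x.png',brass*255)
im=load('wn');P=world(im);hsv=cv2.cvtColor(im['color'],cv2.COLOR_RGB2HSV);H,S,V=[hsv[...,i].astype(int) for i in range(3)]
n=near(P,.56,.025,.085);pl=n&(P[...,2]>.006)&(P[...,2]<.014)
print('nest',rect(P[pl]),robust(im,n&(P[...,2]>.006),.01)[0],np.median(P[pl][:,2]))
o=n&((H<15))&(S>130);print('key',rect(P[o&(P[...,2]>.018)]),np.median(P[o],0),o.sum())
ch=n&(P[...,2]>.045);print('nest cheeks',rect(P[ch]),np.median(P[ch][:,2]))
mt=near(P,.448,.145,.12)&(V<40)&(P[...,2]<.01);print('mat',robust(im,mt,.003)[0])
im=load('wc');P=world(im);hsv=cv2.cvtColor(im['color'],cv2.COLOR_RGB2HSV);H,S,V=[hsv[...,i].astype(int) for i in range(3)]
n=near(P,.49,-.255,.15);t=n&(P[...,2]>.04)&(P[...,2]<.052);print('console',rect(P[t]),np.median(P[t][:,2]))
bl=n&(H>95)&(H<130)&(S>100);print('blue',robust(im,bl,.047)[0])
ye=(n&(H>18)&(H<36)&(S>110)).astype(np.uint8)
k,l,st,c=cv2.connectedComponentsWithStats(ye)
for i in range(1,k):
  if st[i,4]>15:
    q=P[l==i];print('yellow',c[i],st[i],np.median(q,0),q[q[:,2].argmax()])
E
```

```text
blank px [ 30   8 126] [0.52984406 0.34601993 0.0387037 ]
brass (array([522.6, 347. ]), array([42.2, 62.6]), 69.3) z 0.03937183988043469
brasscolor (array([522.5, 346.9]), array([43., 61.]), 69.5) 1512
cheek tops (array([520.6, 343.8]), array([49.6, 80.2]), 68.3) 0.04432209310553453
rack plate (array([538.5, 346.3]), array([ 98.4, 131.5]), 68.6) (array([519.8, 344.3]), array([ 80.8, 102.6]), 68.4)
nest (array([558.1,  23.6]), array([120.2, 100.2]), 0.7) (array([302.9, -34.3]), array([245. , 821.2]), 13.2) 0.011270169676323605
key (array([586.4,  23.9]), array([68.3, 86.2]), 13.3) [0.58312128 0.0433952  0.02344865] 97
nest cheeks (array([555.6,  18.3]), array([121.6, 104. ]), 64.5) 0.36823329523014897
mat (array([445.7, 144.3]), array([120.7, 109.8]), 1.7)
console (array([ 480.8, -265.5]), array([190. , 110.3]), 80.2) 0.04767667449464036
blue (array([ 480.9, -265.9]), array([171.4,  79.6]), 80.3)
yellow [233.88333333 163.22222222] [227 154  15  19 180] [ 0.48171258 -0.2002311   0.08122691] [ 0.48052195 -0.19850465  0.08613454]
yellow [327.775   201.69375] [322 192  11  19 160] [ 0.46518885 -0.30124035  0.08166767] [ 0.54932977 -0.2371667   0.44073812][ WARN:0@0.791] global loadsave.cpp:1063 imwrite_ Unsupported depth image for selected encoder is fallbacked to CV_8U.
```

```bash
python3 - <<'E'
from h import *
im=load('wr');P=world(im);a=np.deg2rad(-21.3)
# resample plane z=.038 in rack frame, 0.5 mm/px, rack x right, y up
T=im['camera_from_world'];K=im['K'];N=160
X,Y=np.meshgrid((np.arange(N)-80)*.5e-3,-(np.arange(N)-80)*.5e-3)
wx=.5205+np.cos(a)*X-np.sin(a)*Y;wy=.344+np.sin(a)*X+np.cos(a)*Y
c=np.stack([wx,wy,0*wx+.038,0*wx+1],-1)@T.T
u=K[0,0]*c[...,0]/-c[...,2]+K[0,2];v=K[1,1]*-c[...,1]/-c[...,2]+K[1,2]
o=cv2.remap(im['color'],u.astype(np.float32),v.astype(np.float32),1)
cv2.imwrite('pics/rackf.png',cv2.resize(cv2.convertScaleAbs(o[:,:,::-1],alpha=1.6),(480,480)))
E
```

```text
(no output)
```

View pics/rackf.png

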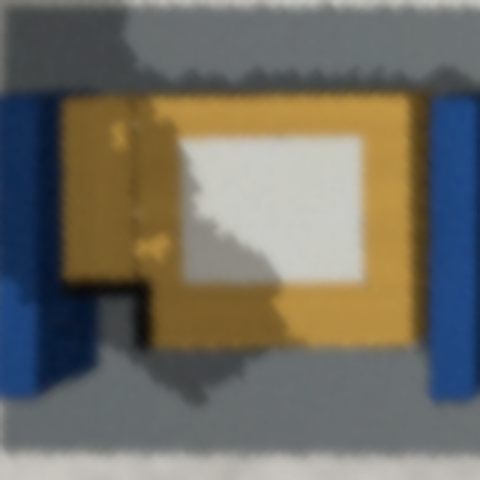

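Notch of the blank is at rack-frame lower left (105,310) in this rectified picture, so the blank's +x points to about 158.7° world; its centre is at ≈ (0.521, 0.347). Turning the gripper and going down on it.

send_rows:
  xyz:
    - [-0.003,0.002,-0.01]
    - [-0.003,0.002,-0.01]
    - [-0.003,0.002,-0.01]
    - [-0.003,0.002,-0.01]
    - [-0.003,0.002,-0.01]
    - [-0.003,0.002,-0.01]
    - [-0.003,0.002,-0.01]
    - [-0.003,0.002,-0.01]
    - [-0.003,0.002,-0.01]
    - [-0.004,0.004,-0.01]
    - [0,0,-0.01]
    - [0,0,-0.01]
  delta_rot:
    - [0,0,8.5]
    - [0,0,8.5]
    - [0,0,8.5]
    - [0,0,8.5]
    - [0,0,8.5]
    - [0,0,8.5]
    - [0,0,8.5]
    - [0,0,8.5]
    - [0,0,8.5]
    - [0,0,8.5]
    - [0,0,8.5]
    - [0,0,8.5]

```text
clock: 5.1
position: [0.5214, 0.3469, 0.1774]
ee_rot: [0.0, 0.533, 0.846, 0.0]
contact_force: [0.1, -1.0, -0.0]
width: 0.0853
gripper_force: 0.0
```

send_rows:
  xyz:
    - [0,0,-0.015]
    - [0,0,-0.015]
    - [0,0,-0.015]
    - [0,0,-0.015]
    - [0,0,-0.015]
    - [0,0,0]
    - [0,0,0]
    - [0,0,0]
  delta_rot:
    - [0,0,8.5]
    - [0,0,8.5]
    - [0,0,8.5]
    - [0,0,8.5]
    - [0,0,8.5]
    - [0,0,0.9]
    - [0,0,0]
    - [0,0,0]

```text
clock: 5.9
position: [0.522, 0.3481, 0.1035]
ee_rot: [0.001, 0.186, 0.982, 0.001]
contact_force: [1.1, 0.4, -0.0]
width: 0.0852
gripper_force: 0.0
```

```bash
cat >> h.py <<'E'
def pose():
    s=readout.get_state();w,x,y,z=s['ee_rot'];R=np.array([1-2*(y*y+z*z),2*(x*y+w*z)]);
    print('t',round(s['clock'],2),'pos',s['position'].round(4),'phi',np.rad2deg(np.arctan2(R[1],R[0])).round(2),'tilt xy',(np.rad2deg([2*(x*z+w*y),2*(y*z-w*x)])).round(2),'w',round(s['width'],4),'q6',np.rad2deg(s['qpos'][5]).round(1))
E
python3 -c "
from h import *
pose()"
```

```text
t 5.9 pos [0.522  0.3481 0.1035] phi 158.52 tilt xy [0.1  0.05] w 0.0852 q6 -41.2
```

send_rows:
  xyz:
    - [-0.001,-0.001,-0.02]
    - [0,0,-0.02]
    - [0,0,-0.02]
    - [0,0,-0.015]
    - [0,0,-0.0145]
    - [0,0,0]
    - [0,0,0]
  delta_rot:
    - [0,0,0]
    - [0,0,0]
    - [0,0,0]
    - [0,0,0]
    - [0,0,0]
    - [0,0,0]
    - [0,0,0]

```text
clock: 6.6
position: [0.5207, 0.3476, 0.0137]
ee_rot: [0.0, 0.185, 0.983, 0.0]
contact_force: [0.0, -0.6, 0.5]
width: 0.0851
gripper_force: 0.0
```

send_rows:
  xyz:
    - [0,0,0]
    - [0,0,0]
    - [0,0,0]
    - [0,0,0]
    - [0,0,0]
    - [0,0,0]
    - [0,0,0]
    - [0,0,0]
  delta_rot:
    - [0,0,0]
    - [0,0,0]
    - [0,0,0]
    - [0,0,0]
    - [0,0,0]
    - [0,0,0]
    - [0,0,0]
    - [0,0,0]
  gripper: 0.02
  force: 40

```text
clock: 7.4
position: [0.5205, 0.3475, 0.0138]
ee_rot: [0.001, 0.185, 0.983, 0.0]
contact_force: [-0.1, -0.8, 6.3]
width: 0.0412
gripper_force: 43.3
```

send_rows:
  xyz:
    - [0,0,0.005]
    - [0,0,0.01]
    - [0,0,0.015]
    - [0,0,0.02]
    - [0,0,0.03]
    - [0,0,0.02]
    - [0,0,0]
    - [0,0,0]
  delta_rot:
    - [0,0,0]
    - [0,0,0]
    - [0,0,0]
    - [0,0,0]
    - [0,0,0]
    - [0,0,0]
    - [0,0,0]
    - [0,0,0]

```text
clock: 8.2
position: [0.5197, 0.3472, 0.1126]
ee_rot: [-0.0, 0.185, 0.983, -0.0]
contact_force: [0.1, 0.6, -4.0]
width: 0.0416
gripper_force: 42.3
```

```bash
python3 -c "
from h import *
pose()"
```

```text
t 8.2 pos [0.5197 0.3472 0.1126] phi 158.68 tilt xy [-0.02 -0.  ] w 0.0416 q6 -41.3
```

send_rows:
  xyz:
    - [-0.005,-0.012,0]
    - [-0.005,-0.012,0]
    - [-0.005,-0.012,0]
    - [-0.005,-0.012,0]
    - [-0.005,-0.012,0]
    - [-0.005,-0.012,0]
    - [-0.005,-0.012,0]
    - [-0.005,-0.012,0]
    - [-0.005,-0.012,0]
    - [-0.005,-0.012,0]
    - [-0.005,-0.012,0]
    - [-0.005,-0.012,0]
  delta_rot:
    - [0,0,-8.5]
    - [0,0,-8.5]
    - [0,0,-8.5]
    - [0,0,-8.5]
    - [0,0,-8.5]
    - [0,0,-8.5]
    - [0,0,-8.5]
    - [0,0,-8.5]
    - [0,0,-8.5]
    - [0,0,-8.5]
    - [0,0,-8.5]
    - [0,0,-8.5]

```text
clock: 9.4
position: [0.4583, 0.2024, 0.111]
ee_rot: [-0.0, 0.882, 0.472, -0.002]
contact_force: [-0.3, 0.4, -4.2]
width: 0.0414
gripper_force: 42.2
```

send_rows:
  xyz:
    - [-0.005,-0.012,0]
    - [-0.005,-0.012,0]
    - [-0.004,-0.012,0]
    - [0,-0.012,0]
    - [0,-0.011,-0.01]
    - [0,0,-0.02]
    - [0,0,-0.02]
    - [0,0,0]
    - [0,0,0]
    - [0,0,0]
  delta_rot:
    - [0,0,-8.5]
    - [0,0,-8.5]
    - [0,0,-8.5]
    - [0,0,-8.5]
    - [0,0,-8.5]
    - [0,0,-8.5]
    - [0,0,-5]
    - [0,0,0]
    - [0,0,0]
    - [0,0,0]

```text
clock: 10.4
position: [0.4465, 0.1445, 0.0632]
ee_rot: [-0.0, 1.0, 0.007, 0.0]
contact_force: [0.5, -0.4, -3.3]
width: 0.041
gripper_force: 42.2
```

```bash
python3 -c "
from h import *
pose()"
```

```text
t 10.4 pos [0.4465 0.1445 0.0632] phi 0.76 tilt xy [0.04 0.  ] w 0.041 q6 98.7
```

Go down to about z 0.010 gently, look at the force, then release.

send_rows:
  xyz:
    - [0,0,-0.015]
    - [0,0,-0.015]
    - [0,0,-0.012]
    - [0,0,-0.006]
    - [0,0,-0.003]
    - [0,0,-0.002]
    - [0,0,-0.001]
    - [0,0,0]
    - [0,0,0]
  delta_rot:
    - [0,0,0]
    - [0,0,0]
    - [0,0,0]
    - [0,0,0]
    - [0,0,0]
    - [0,0,0]
    - [0,0,0]
    - [0,0,0]
    - [0,0,0]

```text
clock: 11.3
position: [0.4464, 0.1444, 0.0092]
ee_rot: [-0.0, 1.0, 0.006, 0.0]
contact_force: [-0.3, 0.5, -3.7]
width: 0.0417
gripper_force: 42.2
```

send_rows:
  xyz:
    - [0,0,-0.001]
    - [0,0,0]
    - [0,0,0]
  delta_rot:
    - [0,0,0]
    - [0,0,0]
    - [0,0,0]

```text
clock: 11.6
position: [0.4465, 0.1444, 0.0087]
ee_rot: [-0.0, 1.0, 0.006, 0.001]
contact_force: [-2.5, 0.1, 5.7]
width: 0.0411
gripper_force: 43.3
```

send_rows:
  xyz:
    - [0,0,0]
    - [0,0,0]
    - [0,0,0]
    - [0,0,0]
    - [0,0,0]
    - [0,0,0]
  delta_rot:
    - [0,0,0]
    - [0,0,0]
    - [0,0,0]
    - [0,0,0]
    - [0,0,0]
    - [0,0,0]
  gripper: 0.0854

```text
clock: 12.2
position: [0.4461, 0.1444, 0.0078]
ee_rot: [0.0, 1.0, 0.006, -0.0]
contact_force: [-0.4, 0.7, -0.5]
width: 0.0854
gripper_force: 0.0
```

send_rows:
  xyz:
    - [0,0,0.015]
    - [0,0,0.025]
    - [0,0,0.03]
    - [0,0,0.03]
    - [0,0,0.03]
    - [-0.02,0,0.03]
    - [-0.02,0,0.02]
    - [-0.01,0,0]
    - [0,0,0]
    - [0,0,0]
  delta_rot:
    - [0,0,0]
    - [0,0,0]
    - [0,0,0]
    - [0,0,0]
    - [0,0,0]
    - [0,0,0]
    - [0,0,0]
    - [0,0,0]
    - [0,0,0]
    - [0,0,0]

```text
clock: 13.2
position: [0.3959, 0.1442, 0.1868]
ee_rot: [0.0, 1.0, 0.006, -0.0]
contact_force: [-0.8, -0.9, -0.5]
width: 0.0852
gripper_force: 0.0
```

```bash
cat >> h.py <<'E'
def rectify(im,x0,y0,z,a,N=160,s=.5e-3):
    T=im['camera_from_world'];K=im['K'];a=np.deg2rad(a)
    X,Y=np.meshgrid((np.arange(N)-N/2)*s,-(np.arange(N)-N/2)*s)
    c=np.stack([x0+np.cos(a)*X-np.sin(a)*Y,y0+np.sin(a)*X+np.cos(a)*Y,0*X+z,0*X+1],-1)@T.T
    u=K[0,0]*c[...,0]/-c[...,2]+K[0,2];v=K[1,1]*-c[...,1]/-c[...,2]+K[1,2]
    return cv2.remap(im['color'],u.astype(np.float32),v.astype(np.float32),1)
E
python3 - <<'E'
from h import *
pose();im=grab('wrist','wm');P=world(im)
near=lambda P,x,y,r:np.hypot(P[...,0]-x,P[...,1]-y)<r
n=near(P,.446,.144,.05);t=n&(P[...,2]>.028)&(P[...,2]<.04)
print('blank',rect(P[t]),np.median(P[t][:,2]),robust(im,t,.033)[0])
n=near(P,.558,.024,.085);pl=n&(P[...,2]>.006)&(P[...,2]<.014)
print('nest',rect(P[pl]),pl.sum())
a=cv2.convertScaleAbs(cv2.resize(rectify(im,.446,.144,.033,0),(400,400)),alpha=1.6)
b=cv2.convertScaleAbs(rectify(im,.5581,.0236,.010,0.7,400,.35e-3),alpha=1.6)
cv2.imwrite('pics/m2.png',np.hstack([a,b])[:,:,::-1])
E
```

```text
t 13.2 pos [0.3959 0.1442 0.1868] phi 0.69 tilt xy [-0.05 -0.02] w 0.0852 q6 99.9
blank (array([446. , 145.6]), array([57.9, 42. ]), 0.7) 0.03431367077618608 (array([446. , 145.6]), array([57.8, 42. ]), 0.7)
nest (array([522. ,  23.3]), array([ 47.3, 100.6]), 0.7) 7240
```

View pics/m2.png

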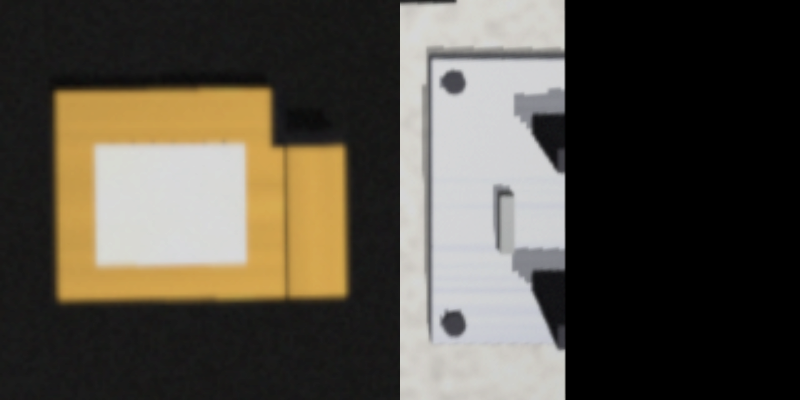

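The left half shows the blank on the mat at yaw 0.7° with its notch at (310,115), i.e. +x +y, as the nest needs; the nest is cut off at the right. Measured y is 1.2 mm off the TCP y where it was released, which is camera bias. I'll look at the nest from the same relative pose.

send_rows:
  xyz:
    - [0.02,-0.02,0]
    - [0.02,-0.02,0]
    - [0.02,-0.02,0]
    - [0.02,-0.02,0]
    - [0.02,-0.02,0]
    - [0.012,-0.022,0]
    - [0,0,0]
    - [0,0,0]
    - [0,0,0]
  delta_rot:
    - [0,0,0]
    - [0,0,0]
    - [0,0,0]
    - [0,0,0]
    - [0,0,0]
    - [0,0,0]
    - [0,0,0]
    - [0,0,0]
    - [0,0,0]

```text
clock: 14.15
position: [0.5075, 0.0229, 0.1869]
ee_rot: [-0.0, 1.0, 0.006, -0.001]
contact_force: [0.5, 0.0, -0.2]
width: 0.0852
gripper_force: 0.0
```

```bash
python3 - <<'E'
from h import *
pose();im=grab('wrist','wn2');P=world(im)
n=np.hypot(P[...,0]-.558,P[...,1]-.024)<.085;pl=n&(P[...,2]>.006)&(P[...,2]<.014)
print('nest',rect(P[pl]),pl.sum(),np.median(P[pl][:,2]))
hsv=cv2.cvtColor(im['color'],cv2.COLOR_RGB2HSV)
o=n&(hsv[...,0]<15)&(hsv[...,1]>130)&(P[...,2]>.0205)&(P[...,2]<.026);print('key',rect(P[o]),o.sum())
c=n&(P[...,2]>.046)&(P[...,2]<.053);print('cheeks',rect(P[c]))
E
```

```text
t 14.15 pos [0.5075 0.0229 0.1869] phi 0.69 tilt xy [-0.12  0.03] w 0.0852 q6 84.0
nest (array([558.5,  23.6]), array([119.2, 100.3]), 0.8) 14331 0.011233508144444349
key (array([583.6,  43.2]), array([13.1,  8. ]), 0.1) 180
cheeks (array([558.6,  23.6]), array([48.9, 62.5]), 0.8)
```

send_rows:
  xyz:
    - [-0.01,0.01,0]
    - [-0.01,0.01,0]
    - [-0.01,0.01,0]
    - [-0.01,0.01,0]
    - [-0.01,0.01,0]
    - [-0.01,0.01,0]
    - [-0.002,0.01,0]
    - [0,0.002,0]
    - [0,0,0]
    - [0,0,0]
    - [0,0,0]
    - [0,0,0]
  delta_rot:
    - [0,0,8]
    - [0,0,8]
    - [0,0,8]
    - [0,0,8]
    - [0,0,8]
    - [0,0,8]
    - [0,0,8]
    - [0,0,8]
    - [0,0,8]
    - [0,0,8]
    - [0,0,8]
    - [0,0,2]

```text
clock: 15.4
position: [0.4454, 0.0952, 0.1879]
ee_rot: [-0.0, 0.701, 0.713, 0.0]
contact_force: [-0.5, -0.7, -0.1]
width: 0.0852
gripper_force: 0.0
```

send_rows:
  xyz:
    - [0,0,0]
    - [0,0,0]
    - [0,0,0]
  delta_rot:
    - [0,0,0]
    - [0,0,0]
    - [0,0,0]

```text
clock: 15.7
position: [0.4458, 0.0946, 0.1879]
ee_rot: [0.0, 0.703, 0.711, 0.0]
contact_force: [0.2, -0.5, -0.1]
width: 0.0852
gripper_force: 0.0
```

```bash
python3 - <<'E'
from h import *
pose();im=grab('wrist','wm2');P=world(im)
n=np.hypot(P[...,0]-.446,P[...,1]-.144)<.05;t=n&(P[...,2]>.028)&(P[...,2]<.04)
print('blank',rect(P[t]),np.median(P[t][:,2]),robust(im,t,.033)[0])
E
```

```text
t 15.7 pos [0.4458 0.0946 0.1879] phi 90.68 tilt xy [0.01 0.  ] w 0.0852 q6 2.5
blank (array([445.7, 145.4]), array([58.1, 41.7]), 0.7) 0.03434193046202391 (array([445.7, 145.4]), array([58.1, 41.6]), 0.7)
```

Both yaws give the blank at (445.9, 145.4) within 0.3 mm, so the required shift to the nest is about (+112.6, −122.0) mm. Grasping across x, 2 mm off towards −y to stay clear of the notch.

send_rows:
  xyz:
    - [0,0.0164,-0.02]
    - [0,0.016,-0.025]
    - [0,0.016,-0.025]
    - [0,0,-0.03]
    - [0,0,-0.03]
    - [0,0,-0.02]
    - [0,0,-0.015]
    - [0,0,-0.01]
    - [0,0,-0.003]
    - [0,0,0]
    - [0,0,0]
    - [0,0,0]
  delta_rot:
    - [0,0,0]
    - [0,0,0]
    - [0,0,0]
    - [0,0,0]
    - [0,0,0]
    - [0,0,0]
    - [0,0,0]
    - [0,0,0]
    - [0,0,0]
    - [0,0,0]
    - [0,0,0]
    - [0,0,0]

```text
clock: 16.95
position: [0.4468, 0.1429, 0.0106]
ee_rot: [0.001, 0.703, 0.711, 0.001]
contact_force: [1.7, -0.6, -0.2]
width: 0.0854
gripper_force: 0.0
```

send_rows:
  xyz:
    - [0,0,0]
    - [0,0,0]
    - [0,0,0]
    - [0,0,0]
    - [0,0,0]
    - [0,0,0]
  delta_rot:
    - [0,0,0]
    - [0,0,0]
    - [0,0,0]
    - [0,0,0]
    - [0,0,0]
    - [0,0,0]
  gripper: 0.03
  force: 40

```text
clock: 17.55
position: [0.4463, 0.1428, 0.0104]
ee_rot: [0.0, 0.703, 0.711, 0.0]
contact_force: [-0.4, -1.0, 5.6]
width: 0.0571
gripper_force: 44.2
```

```bash
python3 -c "
from h import *
pose()"
```

```text
t 17.55 pos [0.4463 0.1428 0.0104] phi 90.68 tilt xy [0.05 0.01] w 0.0571 q6 8.5
```

send_rows:
  xyz:
    - [0,0,0.01]
    - [0,0,0.02]
    - [0,0,0.03]
    - [0.01,-0.01,0.02]
    - [0.015,-0.016,0]
    - [0.02,-0.022,0]
    - [0.02,-0.022,0]
    - [0.02,-0.022,0]
    - [0.02,-0.02,0]
    - [0.0075,-0.01,0]
    - [0,0,0]
    - [0,0,0]
  delta_rot:
    - [0,0,0]
    - [0,0,0]
    - [0,0,0]
    - [0,0,0]
    - [0,0,0]
    - [0,0,0]
    - [0,0,0]
    - [0,0,0]
    - [0,0,0]
    - [0,0,0]
    - [0,0,0]
    - [0,0,0]

```text
clock: 18.75
position: [0.5569, 0.0214, 0.0893]
ee_rot: [-0.001, 0.703, 0.711, -0.001]
contact_force: [0.1, -0.1, -3.7]
width: 0.0571
gripper_force: 44.5
```

```bash
python3 - <<'E'
from h import *
pose()
for n in('scene','side'):
    im=grab(n,n+'1');P=world(im);hsv=cv2.cvtColor(im['color'],cv2.COLOR_RGB2HSV)
    m=(np.hypot(P[...,0]-.558,P[...,1]-.024)<.06)&(hsv[...,0]>12)&(hsv[...,0]<35)&(hsv[...,1]>90);print(n,m.sum(),np.percentile(P[m],[5,50,95],axis=0).round(4) if m.sum() else '')
E
```

```text
t 18.75 pos [0.5569 0.0214 0.0893] phi 90.65 tilt xy [-0.17  0.06] w 0.0571 q6 -5.7
scene 93 [[0.5303 0.0165 0.0911]
 [0.5485 0.0416 0.1108]
 [0.5731 0.0448 0.116 ]]
side 424 [[0.5323 0.0007 0.048 ]
 [0.5601 0.0039 0.105 ]
 [0.5854 0.0414 0.1141]]
```

send_rows:
  xyz:
    - [0.001,-0.0005,0]
    - [0,0,0]
    - [0,0,0]
    - [0,0,-0.015]
    - [0,0,-0.015]
    - [0,0,0]
    - [0,0,0]
  delta_rot:
    - [0,0,0]
    - [0,0,0]
    - [0,0,0]
    - [0,0,0]
    - [0,0,0]
    - [0,0,0]
    - [0,0,0]

```text
clock: 19.55
position: [0.5595, 0.0204, 0.0599]
ee_rot: [-0.0, 0.703, 0.711, -0.0]
contact_force: [0.8, -0.2, -3.8]
width: 0.0573
gripper_force: 44.4
```

```bash
python3 -c "
from h import *
pose()"
```

```text
t 19.55 pos [0.5595 0.0204 0.0599] phi 90.69 tilt xy [-0.02  0.  ] w 0.0573 q6 -5.7
```

send_rows:
  xyz:
    - [-0.0008,0.0004,-0.004]
    - [0,0,-0.01]
    - [0,0,-0.01]
    - [0,0,-0.008]
    - [0,0,-0.004]
    - [0,0,-0.002]
    - [0,0,-0.002]
    - [0,0,0]
    - [0,0,0]
  delta_rot:
    - [0,0,0]
    - [0,0,0]
    - [0,0,0]
    - [0,0,0]
    - [0,0,0]
    - [0,0,0]
    - [0,0,0]
    - [0,0,0]
    - [0,0,0]

```text
clock: 20.45
position: [0.559, 0.0206, 0.02]
ee_rot: [0.0, 0.703, 0.711, 0.0]
contact_force: [0.5, 1.1, -4.2]
width: 0.0573
gripper_force: 44.5
```

send_rows:
  xyz:
    - [0,0,-0.001]
    - [0,0,-0.001]
    - [0,0,-0.001]
    - [0,0,0]
    - [0,0,0]
  delta_rot:
    - [0,0,0]
    - [0,0,0]
    - [0,0,0]
    - [0,0,0]
    - [0,0,0]

```text
clock: 20.95
position: [0.5589, 0.0206, 0.0174]
ee_rot: [0.0, 0.703, 0.711, 0.0]
contact_force: [-1.5, 0.7, 3.5]
width: 0.0572
gripper_force: 45.3
```

Floor contact. Release and lift.

send_rows:
  xyz:
    - [0,0,0]
    - [0,0,0]
    - [0,0,0]
    - [0,0,0]
    - [0,0,0]
    - [0,0,0]
  delta_rot:
    - [0,0,0]
    - [0,0,0]
    - [0,0,0]
    - [0,0,0]
    - [0,0,0]
    - [0,0,0]
  gripper: 0.0854

```text
clock: 21.55
position: [0.5588, 0.0206, 0.0168]
ee_rot: [0.0, 0.703, 0.711, 0.0]
contact_force: [-0.5, -0.6, 0.2]
width: 0.0856
gripper_force: 0.0
```

send_rows:
  xyz:
    - [0,0,0.01]
    - [0,0,0.02]
    - [0,0,0.03]
    - [0,-0.01,0.03]
    - [0,-0.02,0.03]
    - [0,-0.02,0.03]
    - [0,0,0.01]
    - [0,0,0]
    - [0,0,0]
  delta_rot:
    - [0,0,0]
    - [0,0,0]
    - [0,0,0]
    - [0,0,0]
    - [0,0,0]
    - [0,0,0]
    - [0,0,0]
    - [0,0,0]
    - [0,0,0]

```text
clock: 22.45
position: [0.5579, -0.0285, 0.176]
ee_rot: [-0.001, 0.703, 0.711, -0.0]
contact_force: [0.3, -0.7, 0.1]
width: 0.0854
gripper_force: 0.0
```

```bash
python3 - <<'E'
from h import *
pose();im=grab('wrist','ws');P=world(im)
hsv=cv2.cvtColor(im['color'],cv2.COLOR_RGB2HSV)
n=(np.hypot(P[...,0]-.558,P[...,1]-.024)<.05)&(P[...,2]>.034)&(P[...,2]<.047)&(hsv[...,2]>60)
print('blank',rect(P[n]),np.percentile(P[n][:,2],[2,50,98]))
cv2.imwrite('pics/m3.png',cv2.convertScaleAbs(im['color'],alpha=1.4)[:,:,::-1])
# console toggles from wc: balls per toggle in console frame
im=load('wc');P=world(im);hsv=cv2.cvtColor(im['color'],cv2.COLOR_RGB2HSV).astype(int)
a=np.deg2rad(80.2-90);c=np.array([.4808,-.2655]);R=np.array([[np.cos(a),np.sin(a)],[-np.sin(a),np.cos(a)]])
q=(P[...,:2]-c)@R.T
t=(abs(q[...,0])<.055)&(abs(q[...,1])<.095)&(P[...,2]>.056)&(P[...,2]<.1)
for i in range(6):
    y=(i-2.5)*.026; m=t&(abs(q[...,1]-y)<.011)
    top=m&(P[...,2]>.066); yel=m&(hsv[...,0]>18)&(hsv[...,0]<36)&(hsv[...,1]>110)
    if top.sum(): print(i,y,m.sum(),'yellow',yel.sum(),'q',(np.median(q[top],0)*1000).round(1),'zmax',np.percentile(P[top][:,2],97).round(4),'x range',(np.percentile(q[top][:,0],[3,97])*1000).round(1))
E
```

```text
t 22.45 pos [ 0.5579 -0.0285  0.176 ] phi 90.69 tilt xy [-0.09  0.05] w 0.0854 q6 -10.8
blank (array([559.1,  21.9]), array([58.2, 43.9]), 0.7) [0.03987159 0.04131048 0.04280927]
0 -0.065 214 yellow 1 q [-11.8 -63.6] zmax 0.0848 x range [-19.8  -5.1]
1 -0.039 201 yellow 159 q [ -9.9 -37.8] zmax 0.0857 x range [-18.   -3.5]
2 -0.013 146 yellow 0 q [ 12.8 -12. ] zmax 0.0861 x range [ 4.1 18.8]
3 0.013 164 yellow 0 q [15.1 13.4] zmax 0.0847 x range [ 5.3 21. ]
4 0.039 212 yellow 0 q [-10.8  39. ] zmax 0.0853 x range [-18.6  -4.1]
5 0.065 215 yellow 180 q [-10.4  64.5] zmax 0.0853 x range [-18.3  -3.9]
```

View pics/m3.png

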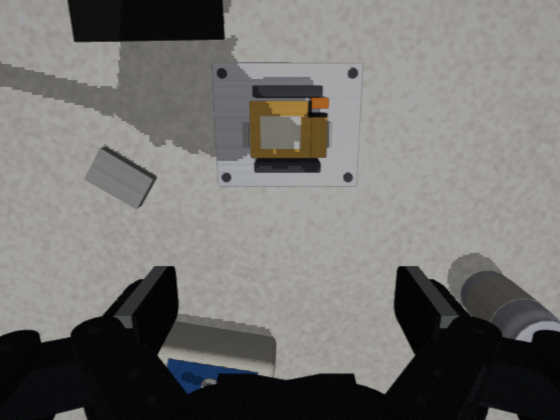

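Blank seated: top at 41 mm measured (1 mm camera z-bias), within about 2 mm of the pocket's middle, orange key at (320,102) standing in the notch. The yellow toggles are 2nd and 6th along the console's y (−39, +65 mm); console yaw −9.8°. Shut the fingers and go behind the +65 one.

send_rows:
  xyz:
    - [-0.014,-0.021,0]
    - [-0.014,-0.021,0]
    - [-0.014,-0.021,0]
    - [-0.014,-0.021,0]
    - [-0.014,-0.021,0]
    - [-0.014,-0.021,0]
    - [-0.014,-0.02,0]
    - [-0.0144,-0.0192,0]
    - [0,0,-0.025]
    - [0,0,-0.025]
    - [0,0,0]
    - [0,0,0]
  delta_rot:
    - [0,0,-3.5]
    - [0,0,-3.5]
    - [0,0,-3.5]
    - [0,0,0]
    - [0,0,0]
    - [0,0,0]
    - [0,0,0]
    - [0,0,0]
    - [0,0,0]
    - [0,0,0]
    - [0,0,0]
    - [0,0,0]
  gripper: 0

```text
clock: 23.7
position: [0.4458, -0.1936, 0.1258]
ee_rot: [-0.002, 0.765, 0.644, -0.0]
contact_force: [0.2, -0.2, 1.2]
width: 0.0001
gripper_force: 0.0
```

```bash
python3 - <<'E'
from h import *
pose();im=grab('side','sd');grab('wrist','wt')
c=cv2.convertScaleAbs(cv2.resize(im['color'][215:375,150:330],(720,600) if 0 else (675,600),interpolation=2),alpha=1.3)
cv2.imwrite('pics/m4.png',c[:,:,::-1])
E
```

```text
t 23.7 pos [ 0.4458 -0.1936  0.1258] phi 80.22 tilt xy [-0.15  0.1 ] w 0.0001 q6 -21.9
```

View pics/m4.png

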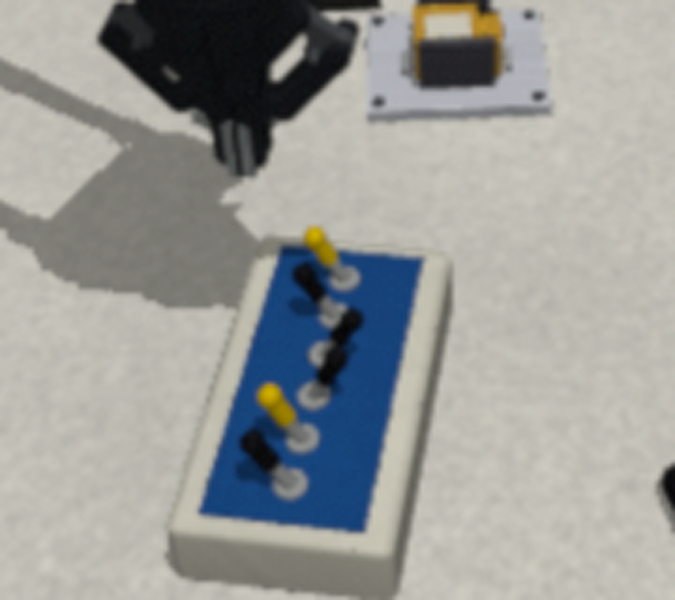

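Side crop: the order from far end is yellow, black off, black on, black on, yellow, black off – agreeing with the measurement; the shut fingers are at (240,150), behind and clear. Descend and push.

send_rows:
  xyz:
    - [0,0,-0.02]
    - [0,0,-0.02]
    - [0,0,-0.018]
    - [0,0,0]
    - [0,0,0]
  delta_rot:
    - [0,0,0]
    - [0,0,0]
    - [0,0,0]
    - [0,0,0]
    - [0,0,0]

```text
clock: 24.3
position: [0.4471, -0.1947, 0.0697]
ee_rot: [0.001, 0.765, 0.644, 0.0]
contact_force: [-0.0, 0.1, 0.7]
width: -0.0001
gripper_force: 0.0
```

send_rows:
  xyz:
    - [0.00493,-0.00085,0]
    - [0.00493,-0.00085,0]
    - [0.00493,-0.00085,0]
    - [0.00493,-0.00085,0]
    - [0.00493,-0.00085,0]
    - [0.00493,-0.00085,0]
    - [0.00493,-0.00085,0]
    - [0.00197,-0.00034,0]
    - [0,0,0]
    - [0,0,0]
  delta_rot:
    - [0,0,0]
    - [0,0,0]
    - [0,0,0]
    - [0,0,0]
    - [0,0,0]
    - [0,0,0]
    - [0,0,0]
    - [0,0,0]
    - [0,0,0]
    - [0,0,0]

```text
clock: 25.3
position: [0.4834, -0.201, 0.0687]
ee_rot: [0.0, 0.765, 0.644, 0.0]
contact_force: [0.3, -0.5, -0.4]
width: -0.0002
gripper_force: 0.0
```

```bash
cat >> h.py <<'E'
def togg(n='side',tag='tg'):
    im=grab(n,tag);P=world(im);hsv=cv2.cvtColor(im['color'],cv2.COLOR_RGB2HSV).astype(int)
    a=np.deg2rad(-9.8);R=np.array([[np.cos(a),np.sin(a)],[-np.sin(a),np.cos(a)]])
    q=(P[...,:2]-np.array([.4808,-.2655]))@R.T
    t=(abs(q[...,0])<.055)&(P[...,2]>.07)&(P[...,2]<.1)
    for i in range(6):
        y=(i-2.5)*.026; m=t&(abs(q[...,1]-y)<.011)
        ye=m&(hsv[...,0]>18)&(hsv[...,0]<36)&(hsv[...,1]>110)
        print(i,m.sum(),ye.sum(),(np.median(q[m],0)*1000).round(1) if m.sum() else '','yellow',(np.median(q[ye],0)*1000).round(1) if ye.sum() else '')
E
python3 -c "
from h import *
pose();togg()"
```

```text
t 25.3 pos [ 0.4834 -0.201   0.0687] phi 80.18 tilt xy [ 0.05 -0.02] w -0.0002 q6 -20.4
0 59 0 [-11.5 -68.2] yellow 
1 53 47 [ -9.3 -42.8] yellow [-10.1 -43.1]
2 46 0 [ 14.6 -17.3] yellow 
3 42 0 [16.9  8.9] yellow 
4 45 0 [-10.3  35.9] yellow 
5 121 36 [ 4.1 58.1] yellow [11.3 60.6]
```

send_rows:
  xyz:
    - [0.002,-0.0003,0]
    - [0.002,-0.0003,0]
    - [0.001,-0.0002,0]
    - [0,0,0]
    - [0,0,0]
  delta_rot:
    - [0,0,0]
    - [0,0,0]
    - [0,0,0]
    - [0,0,0]
    - [0,0,0]

```text
clock: 25.85
position: [0.4877, -0.2015, 0.0687]
ee_rot: [-0.0, 0.765, 0.644, -0.0]
contact_force: [-1.0, -0.1, 0.3]
width: -0.0001
gripper_force: 0.6
```

```bash
python3 -c "
from h import *
pose();togg()"
```

```text
t 25.85 pos [ 0.4877 -0.2015  0.0687] phi 80.18 tilt xy [-0.01  0.01] w -0.0001 q6 -20.2
0 57 0 [-11.7 -68.5] yellow 
1 53 47 [ -8.9 -42.5] yellow [ -9.7 -43.1]
2 49 0 [ 14.6 -17.1] yellow 
3 40 0 [17.3  8.9] yellow 
4 45 0 [-9.9 35.4] yellow 
5 134 37 [ 6.4 58.4] yellow [14.8 60.2]
```

send_rows:
  xyz:
    - [0.002,-0.0004,0]
    - [0,0,0]
    - [0,0,0]
    - [-0.01,0.0017,0]
    - [-0.02,0.0034,0]
    - [0,0,0.025]
    - [0,0,0.025]
    - [-0.012,-0.033,0]
    - [-0.012,-0.033,0]
    - [-0.0085,-0.033,0]
    - [0,0,0]
    - [0,0,0]
  delta_rot:
    - [0,0,0]
    - [0,0,0]
    - [0,0,0]
    - [0,0,0]
    - [0,0,0]
    - [0,0,0]
    - [0,0,0]
    - [0,0,0]
    - [0,0,0]
    - [0,0,0]
    - [0,0,0]
    - [0,0,0]

```text
clock: 27.1
position: [0.4272, -0.2965, 0.119]
ee_rot: [0.0, 0.766, 0.643, 0.0]
contact_force: [0.4, 0.7, -0.1]
width: 0.0001
gripper_force: 0.0
```

```bash
python3 -c "
from h import *
pose();togg()"
```

```text
t 27.1 pos [ 0.4272 -0.2965  0.119 ] phi 80.06 tilt xy [ 0.06 -0.01] w 0.0001 q6 -32.5
0 57 0 [-11.7 -68.4] yellow 
1 53 47 [ -9.2 -42.5] yellow [ -9.6 -42.8]
2 49 0 [ 14.6 -16.9] yellow 
3 43 0 [17.3  8.8] yellow 
4 44 0 [-10.8  35.1] yellow 
5 36 31 [17.8 60.8] yellow [17.2 60.5]
```

send_rows:
  xyz:
    - [0.0008,0.001,0]
    - [0,0,-0.02]
    - [0,0,-0.02]
    - [0,0,-0.01]
    - [0,0,0]
    - [0,0,0]
  delta_rot:
    - [0,0,0]
    - [0,0,0]
    - [0,0,0]
    - [0,0,0]
    - [0,0,0]
    - [0,0,0]

```text
clock: 27.75
position: [0.4286, -0.2947, 0.0691]
ee_rot: [0.0, 0.765, 0.644, 0.0]
contact_force: [-0.3, -0.0, -0.1]
width: -0.0002
gripper_force: 0.0
```

send_rows:
  xyz:
    - [0.00493,-0.00085,0]
    - [0.00493,-0.00085,0]
    - [0.00493,-0.00085,0]
    - [0.00493,-0.00085,0]
    - [0.00493,-0.00085,0]
    - [0.00493,-0.00085,0]
    - [0.00493,-0.00085,0]
    - [0.00493,-0.00085,0]
    - [0.002,-0.0004,0]
    - [0,0,0]
    - [0,0,0]
  delta_rot:
    - [0,0,0]
    - [0,0,0]
    - [0,0,0]
    - [0,0,0]
    - [0,0,0]
    - [0,0,0]
    - [0,0,0]
    - [0,0,0]
    - [0,0,0]
    - [0,0,0]
    - [0,0,0]

```text
clock: 28.85
position: [0.4701, -0.3023, 0.0688]
ee_rot: [0.0, 0.765, 0.644, 0.0]
contact_force: [0.5, -0.2, 0.1]
width: 0.0002
gripper_force: 0.1
```

```bash
python3 -c "
from h import *
pose();togg()"
```

```text
t 28.85 pos [ 0.4701 -0.3023  0.0688] phi 80.18 tilt xy [ 0.06 -0.02] w 0.0002 q6 -30.1
0 55 0 [-12.3 -68.1] yellow 
1 193 48 [  3.9 -44.9] yellow [ 14.7 -43.1]
2 7 0 [  9.  -18.8] yellow 
3 0 0  yellow 
4 0 0  yellow 
5 22 17 [19.6 60.7] yellow [19.5 60.4]
```

Push 2 mm more, back off, rise, and check everything.

send_rows:
  xyz:
    - [0.0025,-0.0004,0]
    - [0,0,0]
    - [0,0,0]
    - [-0.01,0.0017,0]
    - [-0.02,0.0034,0]
    - [0,0,0.025]
    - [0,0,0.03]
    - [-0.02,0,0.04]
    - [-0.03,0,0.04]
    - [-0.03,0,0.02]
    - [0,0,0]
    - [0,0,0]
  delta_rot:
    - [0,0,0]
    - [0,0,0]
    - [0,0,0]
    - [0,0,0]
    - [0,0,0]
    - [0,0,0]
    - [0,0,0]
    - [0,0,0]
    - [0,0,0]
    - [0,0,0]
    - [0,0,0]
    - [0,0,0]

```text
clock: 30.1
position: [0.3619, -0.2975, 0.2244]
ee_rot: [0.001, 0.765, 0.643, 0.0]
contact_force: [0.8, -0.5, -0.1]
width: -0.0001
gripper_force: 0.0
```

```bash
python3 - <<'E'
from h import *
pose();togg();im=load('tg')
c=cv2.convertScaleAbs(cv2.resize(im['color'][190:375,150:330],(584,600),interpolation=2),alpha=1.3)
cv2.imwrite('pics/m5.png',c[:,:,::-1])
E
```

```text
t 30.1 pos [ 0.3619 -0.2975  0.2244] phi 80.11 tilt xy [ 0.13 -0.09] w -0.0001 q6 -38.1
0 57 0 [-11.8 -68. ] yellow 
1 49 43 [ 16.9 -42.9] yellow [ 16.4 -43.2]
2 46 0 [ 14.7 -16.8] yellow 
3 44 0 [16.8  9.2] yellow 
4 43 0 [-10.4  35.1] yellow 
5 37 32 [17.3 60.7] yellow [17.2 60.6]
```

View pics/m5.png

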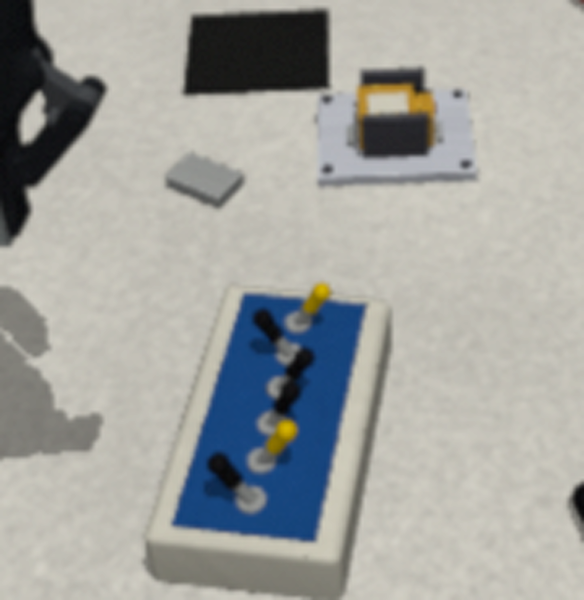

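Both yellow toggles, at (318,300) and (283,440), lean right over; the black ones are unchanged, and the blank sits in the nest at (395,110). The robot touches nothing, so I hand it in.

```bash
python3 -c "
from rig import order
print(order.sign_off())"
```

```text
the job is handed in; nothing more can be done
None
```

The job is handed in at about 30 s of robot time: the brass blank sits flat in the nest with its notch over the key, both yellow toggles are on and the black ones are unchanged; the sign-off returned no verdict.

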